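Free the sagging guard bolt and hold the gate ajar

TASK

The little spring-closed guard gate on the bench is bolted shut, but its barrel bolt has sagged and its notch has dropped over the bent-up lip of the keeper. Take the bolt by its upright red knob, lift it off the lip and draw it back clear of the keeper without wrenching it against the keeper, then swing the gate towards the robot until its latch edge stands a hand's breadth (about 95 mm) open. Finish while holding the gate still there by the knob - do not let go - and leave the bottle, the spare motor tube and the magnet tray alone.

Things in the scene. Friction and masses are not known exactly. Their poses are not given: they have to be found in the camera images.
- knob: Upright red plastic knob of the barrel bolt, a cylinder 22 mm across and 30 mm high, origin at its centre, about 236 mm above the bench. It stands on a 10 mm stem, centre 50 mm above the axis of the 16 mm bolt; nothing within 60 mm of it rises above 25 mm below its centre. Axes: y along the bolt towards its nose (dips 0.08 rad when sagging), z up the stem. 35 to 45 N grip it well.
- keeper: Bent steel strap, 26 mm long, on the robot-side face of the fixed latch post; the bolt's nose passes through it. Origin on the post's face at bench level below the strap's middle. Axes are those of the fixed guard: y along the shut gate from hinge to latch post (the bolt is drawn along -y), -x out towards the robot (the way the gate opens), z up.
- gate_hinge (a point): Point on the gate's vertical hinge axis, 200 mm above the bench. The shut knob is 270 to 275 mm from it along the keeper's +y and 6 mm on the robot side. The gate's latch edge is 315 mm from the axis; its top rail is 205 mm above the bench.
- gate (a joint): Angle of the gate about its vertical hinge, rad: 0 shut, grows as it swings towards the robot, stop at 1.2. Spring hinges pull it shut: about 3 N at the knob when shut, 5 N at 0.3 rad. 95 mm at the latch edge is 0.3 rad.
- barrel (a joint): Tilt of the sagging barrel (backplate and two guides on the gate's robot-side face) about its one tight screw, which lies 125 mm behind and 64 mm below the shot knob's centre, rad: 0 sagging, grows when lifted, firm stop at 0.08 (level; the knob has risen about 10 mm). Lifting takes 2 to 5 N; it drops again if let go. Lifted straight up, the bolt slides up to 5 mm forward; it has room.
- bolt (a joint): How far the bolt is drawn back in its barrel, m: 0 fully shot, 0.055 at its rear stop. It starts at 0.006 to 0.011 with its notch over the keeper's lip; not lifted, it catches on the lip at about 0.016. Its nose leaves the keeper at 0.042. About 3 N of friction; it stays where it is left.
- dropper: Bystander: clear dropper bottle with a green needle tip, 30 mm in diameter, 105 mm tall, origin at the centre of its base. Leave it.
- spare: Bystander: black motor tube with a red mesh sleeve and a steel handle, on a round foot of 96 mm diameter, 207 mm tall, origin at the centre of its base. Leave it.
- magnets: Bystander: white open magnet tray, 75 x 55 x 22 mm, origin at the centre of its base. Leave it.
- bolt_notch (a point): Lower edge of the nose-side wall of the 28 mm long, 8 mm deep notch under the bolt. The keeper's gate-side lower edge is curled up into a 4 mm lip that stands in this notch. How far it is bent up varies unseen: this edge must rise 5 to 10 mm, which is 3 to 6 mm at the knob, before the bolt can be drawn past the lip.

How it is judged (in metres and radians):
On the way, in this order (a step that is already met when the one before it is completed fails the run):
1. the bolt is held by its knob and lifted while its nose is still in the keeper (contact force between the fingers and knob above 1 N and value of joint barrel above 0.012 rad and value of joint bolt below 0.025 m), for 0.04 s.
2. the bolt is drawn clear of the keeper, with the gate not yet swung open (value of joint bolt above 0.042 m and value of joint gate below 0.12 rad), for 0.04 s.
3. the gate is swung ajar by the knob (value of joint gate above 0.2 rad and contact force between the fingers and knob above 1 N), for 0.1 s.
At the end, for the whole second after the job is handed in: The gate stands still at 0.2 to 0.4 rad (about 65 to 125 mm at the latch edge, slower than 0.05 rad/s), the bolt drawn at least 40 mm, and the fingers still hold the knob (at least 2 N), which alone keeps the spring hinges from shutting the gate (value of joint gate between 0.2 and 0.4 rad and velocity of joint gate between -0.05 and 0.05 rad/s and value of joint bolt above 0.04 m and contact force between the fingers and knob above 2 N); the arm keeps its last pose, push and grip.
It fails at once if the bolt is wrenched against the keeper or its lip (more than 40 N) (contact force between keeper and anything else above 40 N).
It fails at once if the gate is thrown wide open (value of joint gate above 0.7 rad).
It fails at once if the dropper bottle is pushed or knocked over (distance of dropper from where it was at the start of the episode above 0.02 m or angle between dropper's own z axis and vertical above 0.3 rad).
It fails at once if the spare motor tube is pushed or knocked over (distance of spare from where it was at the start of the episode above 0.02 m or angle between spare's own z axis and vertical above 0.3 rad).
It fails at once if the magnet tray is pushed (distance of magnets from where it was at the start of the episode above 0.02 m).
It also fails if it takes over 38 s, if anything falls off the work surface, if the arm or the gripper's body presses on something with over 40 N, if the wrist force passes 120 N, or if a joint passes its speed limit or range.

ROBOT

A 6-joint arm with a two-finger parallel gripper is mounted at the origin on the work surface. World frame = base frame: x ahead of the robot, y to its left, z up, the work surface at z = 0. Lengths are in mm, angles in rad, forces in N, time in s.
With the tool pointing down it reaches from about 350 to 975 mm from the base axis. Payload 7.1 kg.
Tool frame: the origin (TCP) lies midway between the tips of the shut fingers; the grasp point (between the pads) lies 19 mm behind it (ctrl.hold_point_z is the distance from the TCP to the grasp point, in mm); x points along the fingers, y is the direction in which the jaws open and shut, and the axes are right-handed (so a half turn about x gives the same grasp; the last joint's range is limited). The gripper opens to 88 mm and grips with 3 to 60 N. Pads are 20 mm wide; open, the fingers measure 115 mm over their backs; the gripper's body (75 mm by 178 mm) begins 61 mm behind the grasp point.
Start: joints at [-1.33, 0.423, 1.63, -0, 1.089, -0.019], TCP at [160.573, -604.004, 222.675] pointing down, gripper open.
Joint ranges: [-3, 3], [-0.9, 2.11], [0.09, 2.58], [-1.31, 4.45], [0.11, 2.69], [-2.54, 2.54]. Speed limits (rad/s): [2.39, 2.39, 3.01, 3.14, 3.14, 3.14].

INTERFACE

Orientations are given as a rotation vector (axis times angle).
In Python, from workcell import ctrl, get_image, calibration gives the robot as it stands.
- The arm moves only by the tool move_arm, never from a script. Its argument "rows" is a list of rows, each a list of 5 numbers: the shift along the world's x, y, z in mm, then the turn about the world's z in rad, then the closure, from -1 (fully open) to 1 (shut). In form: [[tx, ty, tz, roll, jaw], ...]. A call has 1 to 12 rows; each row is the pose to reach, as a shift and turn from the pose measured when the call began; what a row does not reach only later rows make up. A row lasts 1/8 s, in which the tool goes at most 62.5 mm and 10.7 degrees, less where a joint would pass 70% of its speed; a pose out of reach is approached as far as the arm can. A call with a gripper value outside its range is refused whole. The fingers move at their own pace and stop on an object; the grip force is fixed at half the most. Time passes only in rows, so rows that repeat a pose let the fingers close. It gives the time, the measured TCP pose, the force and the opening at its end, in the units of the state.
- ctrl.get_obs(): the state, without advancing time (a new reading comes with each control period).
- get_image(name): name is "scene" or "top"; returns the picture (420x560x3 uint8, blue, green, red); there is no depth.
- calibration(name): a dict with "fx", "fy", "cx", "cy" (pixels), "D" ([k1, k2, p1, p2, k3] as OpenCV has them; the pictures are not rectified), "view" (4x4, takes a point from world to camera coordinates). Camera axes: x right, y up, looking along -z (the intrinsics and any distortion apply to the point x, -y, -z); pixel columns grow to the right and rows downward; lengths in mm; the calibration is good to about 2 mm. A picture is of the moment at which its call begins. calibration takes no time and is no camera call.
- ctrl.close_job(): hands the job in, once; it reports no verdict.
The state is a dict: "t": time; "qpos": joint angles; "qvel": joint speeds; "joint_torque": joint torques, N m; "ee_pos": TCP position; "orientation": TCP orientation; "ft_force": force on the tool from outside, world axes, zero at the start; "moment": the same for the moment, N m; "width": finger opening in mm.
Only numpy, scipy, OpenCV 4.12 (cv2) and the standard library are available. Lean on these libraries where they do the work, as an engineer would, in place of code of your own. Each camera call takes 0.05 s, during which the arm holds its last target.

## Working session

There is one attempt and no reset: what is moved stays moved. The work goes in short steps, Python scripts to look and compute and a tool call to move; the robot and the scene stay as the last step left them, time stands still between calls to the robot, and variables do not carry over. Pictures are saved under pics/ and viewed, and the job is handed in when it is done.

Besides the shell and the picture viewer there is one more tool, called after "Call:" in YAML: its name, and indented under it one key for each argument. move_arm: Moves the arm, as the interface text tells. Its arguments: {"type":"object","properties":{"rows":{"type":"array"}},"required":["rows"]}

```bash
mkdir -p pics; ls
python3 - <<'E'
from workcell import ctrl,get_image,calibration
import cv2,numpy as np
for n in("scene","top"):
    cv2.imwrite(f"pics/{n}0.png",get_image(n)); c=calibration(n); print(n,{k:(np.round(v,3).tolist() if k!='view' else np.round(v,3).tolist()) for k,v in c.items()})
o=ctrl.get_obs(); print({k:np.round(v,3).tolist() for k,v in o.items()},ctrl.hold_point_z)
E
```

```text
pics
scene {'fx': 445.929, 'fy': 445.929, 'cx': 286.066, 'cy': 213.024, 'D': [-0.079, 0.0, 0.0, 0.0, 0.0], 'view': [[-0.844, 0.536, 0.016, 482.775], [-0.306, -0.505, 0.807, 32.725], [0.441, 0.676, 0.59, -1356.933], [0.0, 0.0, 0.0, 1.0]]}
top {'fx': 523.943, 'fy': 523.943, 'cx': 280.268, 'cy': 209.151, 'D': [-0.201, 0.0, 0.0, 0.0, 0.0], 'view': [[0.004, -1.0, -0.011, -15.031], [0.993, 0.002, 0.117, -544.496], [-0.117, -0.011, 0.993, -1546.346], [0.0, 0.0, 0.0, 1.0]]}
{'t': 0.1, 'qpos': [-1.33, 0.424, 1.631, 0.0, 1.089, -0.019], 'qvel': [0.0, -0.001, -0.002, 0.001, 0.001, 0.001], 'joint_torque': [0.0, -54.561, -27.432, 0.065, 0.019, -0.0], 'ee_pos': [160.463, -603.561, 222.024], 'orientation': [2.083, 0.273, -2.084], 'ft_force': [0.898, 0.109, 0.193], 'moment': [-0.012, -0.004, -0.017], 'width': 87.68} 18.700000000000003
```

View pics/scene0.png

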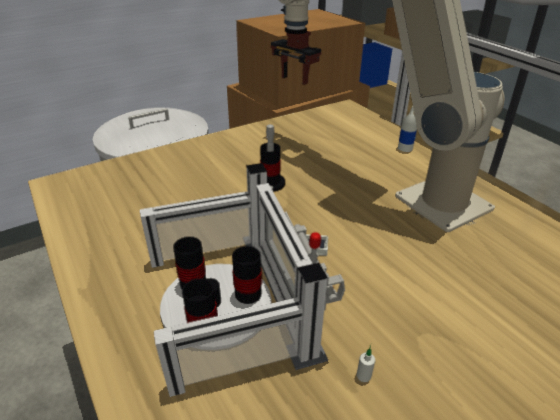

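View pics/top0.png

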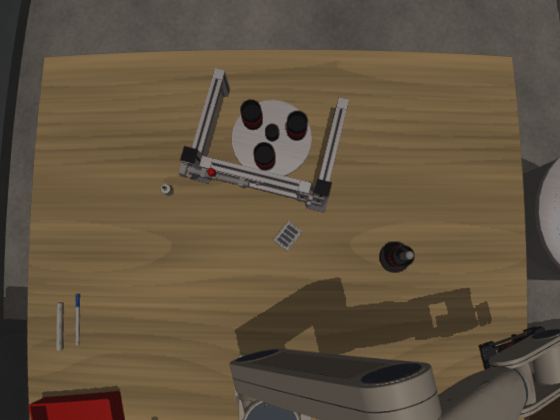

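The scene view shows the red knob at about (315,241) and the dropper at (366,367). In the top view the knob is at about (211,172), the latch post at (190,157) and the hinge post at (320,190).

```bash
cat > h.py <<'E'
from workcell import ctrl,get_image,calibration
import cv2,numpy as np
def ray(n,uv):
    c=calibration(n);K=np.array([[c['fx'],0,c['cx']],[0,c['fy'],c['cy']],[0,0,1]])
    p=cv2.undistortPoints(np.array([[uv]],float),K,np.array(c['D'],float))[0,0]
    V=np.array(c['view']);R=V[:3,:3];o=-R.T@V[:3,3];d=R.T@np.array([p[0],-p[1],-1.]);return o,d/np.linalg.norm(d)
def plane(n,uv,z):
    o,d=ray(n,uv);return o+d*(z-o[2])/d[2]
def tri(a,b):
    o1,d1=ray("scene",a);o2,d2=ray("top",b)
    s=np.linalg.lstsq(np.c_[d1,-d2],o2-o1,rcond=None)[0]
    p,q=o1+s[0]*d1,o2+s[1]*d2;return (p+q)/2,np.linalg.norm(p-q)
def red(n,im,box):
    x0,y0,x1,y1=box;h=cv2.cvtColor(im,cv2.COLOR_BGR2HSV)
    m=(((h[...,0]<8)|(h[...,0]>172))&(h[...,1]>150)&(h[...,2]>70)).astype(np.uint8)
    k=np.zeros_like(m);k[y0:y1,x0:x1]=m[y0:y1,x0:x1]
    ys,xs=np.nonzero(k);return (xs.mean(),ys.mean()),len(xs),(xs.min(),xs.max(),ys.min(),ys.max())
E
python3 - <<'E'
from h import *
s=cv2.imread("pics/scene0.png");t=cv2.imread("pics/top0.png")
a=red("scene",s,(300,225,332,258));b=red("top",t,(200,162,222,184));print(a,b)
print("knob",tri(a[0],b[0]), plane("top",b[0],246),plane("scene",a[0],238))
cv2.imwrite("pics/t1.png",cv2.resize(t[140:220,165:345],None,fx=4.4,fy=4.4,interpolation=cv2.INTER_CUBIC))
cv2.imwrite("pics/s1.png",cv2.resize(s[180:380,230:390],None,fx=3,fy=3,interpolation=cv2.INTER_CUBIC))
E
```

```text
((np.float64(314.758389261745), np.float64(239.96644295302013)), 149, (np.int64(310), np.int64(320), np.int64(232), np.int64(248))) ((np.float64(210.52631578947367), np.float64(171.18421052631578)), 38, (np.int64(207), np.int64(214), np.int64(168), np.int64(174)))
knob (array([621.15538635, 169.48255549, 239.20626301]), np.float64(0.001085590859085913)) [619.85315325 168.47785118 246.        ] [620.25425114 168.32782637 238.        ]
```

View pics/t1.png

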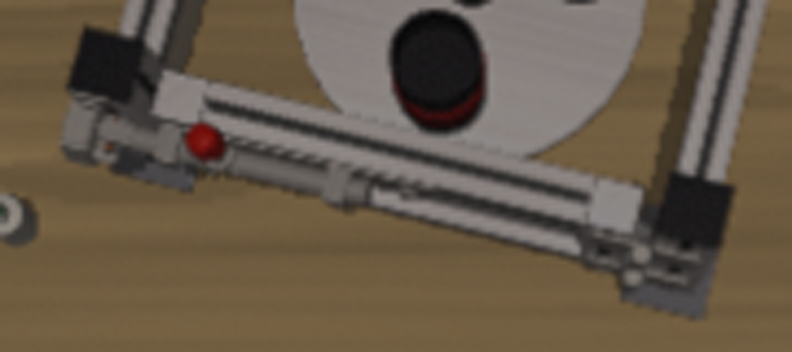

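View pics/s1.png

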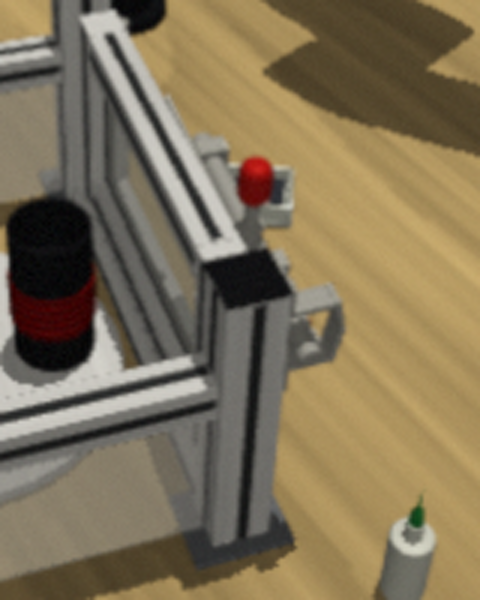

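Run:
```python
from h import *
f=lambda p:(p[0]/4.4+165-.4,p[1]/4.4+140-.4)
for A,B,z in(((210,104),(588,195),205),((182,72),(640,185),205),((105,62),(697,208),215)):
    a=plane("top",f(A),z);b=plane("top",f(B),z);d=a-b;print(a,b,np.linalg.norm(d),np.arctan2(d[1],d[0]))
for p in((640,255),(632,275)): print(plane("top",f(p),200))
k=np.array([620.5,169.3,238]);
```

```text
[649.74698963 170.10571501 205.        ] [592.7722546  -63.66343193 205.        ] 240.611999896349 1.331734835650362
[670.10478645 188.13475666 205.        ] [599.06756488 -95.55857135 205.        ] 292.4520323149205 1.3254398611487135
[674.49282972 234.90405293 215.        ] [ 583.27958151 -129.7345487   215.        ] 375.8738703963747 1.32567932603281
[556.43257215 -95.61526687 200.        ]
[544.06080067 -90.67173577 200.        ]
```

Run:
```python
from h import *
from scipy.spatial.transform import Rotation as R
o=ctrl.get_obs();M=R.from_rotvec(o['orientation']).as_matrix();print(M.round(3));print(np.arctan2(M[1,1],M[0,1]))
t=cv2.imread("pics/top0.png")
print("spare",plane("top",(388,256),100),"drop",plane("top",(166,188),100))
```

```text
[[-0.     0.257 -0.966]
 [ 0.001 -0.966 -0.257]
 [-1.    -0.001 -0.   ]]
-1.3110312509726745
spare [ 401.64243024 -324.36097053  100.        ] drop [598.21933116 320.97710809 100.        ]
```

Call:
move_arm:
  rows:
    - [0,0,60,0,-1]
    - [20,35,95,0.05,-1]
    - [52,88,100,0.12,-1]
    - [84,141,100,0.2,-1]
    - [115,194,100,0.28,-1]
    - [147,247,100,0.35,-1]
    - [179,300,100,0.42,-1]
    - [210,353,100,0.5,-1]
    - [242,406,100,0.58,-1]
    - [273,459,100,0.65,-1]
    - [305,512,100,0.73,-1]
    - [337,565,100,0.8,-1]

```text
t: 1.6
ee_pos: [498.0, -36.6, 321.9]
orientation: [1.573, 0.925, -1.574]
ft_force: [0.5, -0.8, 0.9]
width: 87.5
```

Call:
move_arm:
  rows:
    - [30,50,0,0.07,-1]
    - [60,100,0,0.14,-1]
    - [92,155,0,0.2,-1]
    - [115,192,-5,0.25,-1]
    - [122,205,-12,0.267,-1]
    - [122,205,-12,0.267,-1]
    - [122,205,-12,0.267,-1]

```text
t: 2.48
ee_pos: [619.4, 167.1, 310.0]
orientation: [1.385, 1.085, -1.388]
ft_force: [-0.0, -0.0, 0.2]
width: 87.5
```

Run:
```python
from h import *
from scipy.spatial.transform import Rotation as R
o=ctrl.get_obs();M=R.from_rotvec(o['orientation']).as_matrix();print(o['t'],o['ee_pos'],o['ft_force'],np.arctan2(M[1,1],M[0,1]),M[:,0],o['qpos'])
s=get_image("scene");t=get_image("top");cv2.imwrite("pics/s2.png",s);cv2.imwrite("pics/t2.png",t)
cv2.imwrite("pics/s2z.png",cv2.resize(s[130:330,210:410],None,fx=3,fy=3,interpolation=cv2.INTER_CUBIC))
```

```text
2.475 [619.39974373 167.08049535 309.95457315] [-0.02738645 -0.03685956  0.16431799] -0.24289297064105653 [-1.92247788e-03 -3.26319378e-04 -9.99998099e-01] [2.44852554e-01 3.67269221e-01 1.50582963e+00 1.56452170e-04
 1.27043805e+00 4.87698394e-01]
```

View pics/s2z.png

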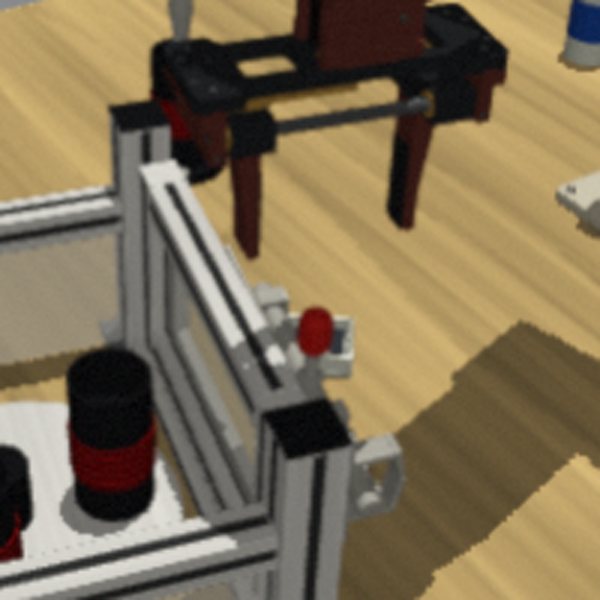

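The fingers straddle the knob line from above (zoom tips (245,255) and (400,225), knob (316,330)). Next I descend and close.

Call:
move_arm:
  rows:
    - [1,2,-40,0,-1]
    - [1,2,-70,0,-0.5]
    - [1,2,-90,0,0]
    - [1,2,-90,0,0.3]
    - [1,2,-90,0,0.35]
    - [1,2,-90,0,0.35]

```text
t: 3.32
ee_pos: [621.5, 169.2, 221.9]
orientation: [1.387, 1.084, -1.385]
ft_force: [-0.0, 0.1, -0.0]
width: 41.4
```

Run:
```python
from h import *
s=get_image("scene");t=get_image("top");cv2.imwrite("pics/s3.png",s)
cv2.imwrite("pics/s3z.png",cv2.resize(s[160:320,230:400],None,fx=4.4,fy=3.7,interpolation=cv2.INTER_CUBIC))
o=ctrl.get_obs();print(o['ee_pos'],o['ft_force'],o['width'])
```

```text
[621.22265113 169.20964568 221.54386303] [ 0.23014242 -0.1372554  -0.02500007] 33.19272673428296
```

View pics/s3z.png

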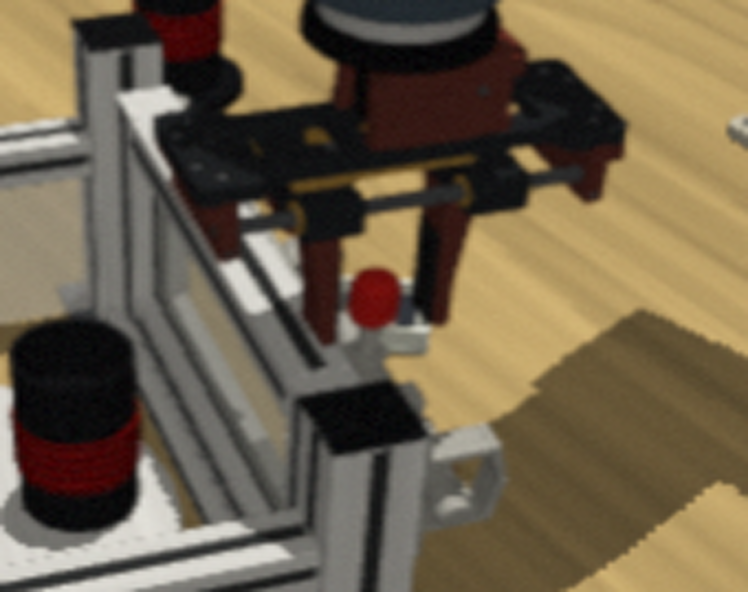

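The fingers sit either side of the knob (tips at zoom x≈322 and 437, knob at 374), so they're roughly centred. Closing.

Call:
move_arm:
  rows:
    - [0,0,0,0,0.5]
    - [0,0,0,0,0.7]
    - [0,0,0,0,1]
    - [0,0,0,0,1]
    - [0,0,0,0,1]
    - [0,0,0,0,1]

```text
t: 4.18
ee_pos: [621.5, 169.3, 222.0]
orientation: [1.387, 1.084, -1.385]
ft_force: [0.1, -0.2, 4.4]
width: 21.3
```

Call:
move_arm:
  rows:
    - [0,0,1,0,1]
    - [0,-0.5,2,0,1]
    - [0,-1,3,0,1]
    - [0,-1.5,4,0,1]
    - [0,-2,5,0,1]
    - [-0.5,-2,6,0,1]
    - [-0.5,-2.5,7,0,1]
    - [-0.5,-3,8,0,1]
    - [-0.5,-3,8,0,1]

```text
t: 5.3
ee_pos: [620.6, 166.0, 229.7]
orientation: [1.387, 1.084, -1.386]
ft_force: [-0.7, -2.7, -9.1]
width: 21.4
```

Run:
```python
from h import *
s=get_image("scene");t=get_image("top");cv2.imwrite("pics/s4.png",s)
cv2.imwrite("pics/s4z.png",cv2.resize(s[160:320,230:400],None,fx=4.4,fy=3.7,interpolation=cv2.INTER_CUBIC))
for f in("s3","s4"):print(red("scene",cv2.imread(f"pics/{f}.png"),(300,220,332,258)))
o=ctrl.get_obs();print(o['ee_pos'],o['ft_force'],o['moment'],o['width'])
```

```text
((np.float64(314.6986301369863), np.float64(240.1917808219178)), 146, (np.int64(309), np.int64(320), np.int64(233), np.int64(248)))
((np.float64(315.26446280991735), np.float64(236.32231404958677)), 121, (np.int64(311), np.int64(319), np.int64(229), np.int64(244)))
[620.64973492 166.15960813 229.75706628] [-0.83263492 -2.44186474 -9.35570549] [-0.21735641  0.06711277 -0.0819802 ] 21.508639268591008
```

View pics/s4z.png

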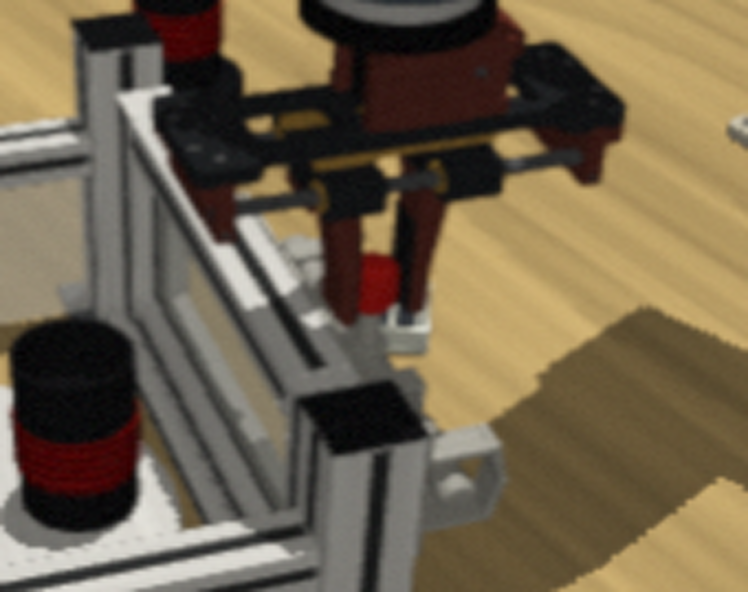

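Run:
```python
from h import *
def proj(n,p):
    c=calibration(n);V=np.array(c['view']);q=V[:3,:3]@p+V[:3,3];K=np.array([[c['fx'],0,c['cx']],[0,c['fy'],c['cy']],[0,0,1]])
    return cv2.projectPoints(np.array([[q[0],-q[1],-q[2]]]),np.zeros(3),np.zeros(3),K,np.array(c['D'],float))[0].ravel()
k=np.array([621.,169.3,238]);a=proj("scene",k)
print(proj("scene",k+[-.8,-3.2,7.8])-a, proj("scene",k+[-.8,-3.2,0])-a)
```

```text
[-0.42115679 -4.32780305] [-0.64444745 -1.08020531]
```

The knob rose about 4 px in the scene view (4.3 px predicted), so it moved with the fingers. Next I draw the first 12 mm and check the force.

Call:
move_arm:
  rows:
    - [-0.5,-2,0,0,1]
    - [-1,-4,0,0,1]
    - [-1.5,-6,0,0,1]
    - [-2,-8,0,0,1]
    - [-2.5,-10,0,0,1]
    - [-3,-12,0,0,1]

```text
t: 6.15
ee_pos: [617.7, 154.1, 229.9]
orientation: [1.387, 1.084, -1.385]
ft_force: [0.1, 3.2, -4.4]
width: 21.3
```

Call:
move_arm:
  rows:
    - [-0.7,-3,0,0,1]
    - [-1.5,-6,0,0,1]
    - [-2.2,-9,0,0,1]
    - [-3,-12,0,0,1]
    - [-3.7,-15,0,0,1]

```text
t: 6.78
ee_pos: [614.0, 138.8, 229.9]
orientation: [1.387, 1.084, -1.385]
ft_force: [-0.9, 2.8, -3.0]
width: 21.5
```

Call:
move_arm:
  rows:
    - [-0.7,-3,0,0,1]
    - [-1.5,-6,0,0,1]
    - [-2.2,-9,0,0,1]
    - [-2.9,-12,0,0,1]
    - [-3.3,-13.5,0,0,1]
    - [-3.3,-13.5,0,0,1]

```text
t: 7.52
ee_pos: [610.5, 125.1, 229.9]
orientation: [1.387, 1.084, -1.386]
ft_force: [-1.5, 1.6, -3.7]
width: 21.0
```

Run:
```python
from h import *
s=get_image("scene");t=get_image("top");cv2.imwrite("pics/s5.png",s)
cv2.imwrite("pics/s5z.png",cv2.resize(s[160:320,230:400],None,fx=4.4,fy=3.7,interpolation=cv2.INTER_CUBIC))
print(red("scene",s,(290,210,332,258)))
o=ctrl.get_obs();print(o['t'],o['ee_pos'],o['ft_force'],o['moment'],o['width'])
```

```text
((np.float64(307.219298245614), np.float64(222.98245614035088)), 114, (np.int64(303), np.int64(311), np.int64(216), np.int64(230)))
7.625 [610.54208905 125.09368089 229.84728836] [-1.5807558   1.14065484 -2.12962644] [0.34513681 0.17905341 0.00671204] 21.319585135371508
```

View pics/s5z.png

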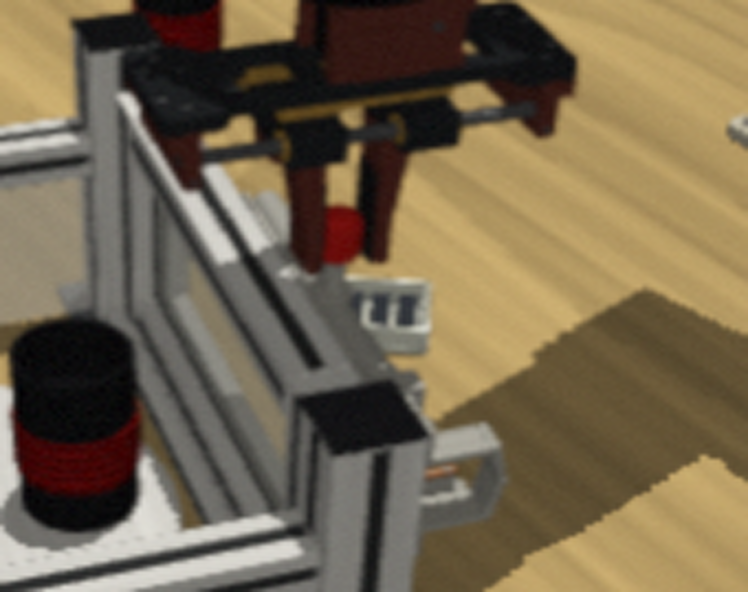

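The keeper loop is now empty (zoom (460,470)), and the knob is still in the fingers at (340,235). Next I work out the arc.

Run:
```python
import numpy as np
v=np.array([610.5-561.3,125.1+96.5])
for th in np.arange(.02,.33,.02):
    c,s=np.cos(th),np.sin(th);print(round(th,2),(np.array([[c,-s],[s,c]])@v-v).round(1))
```

```text
0.02 [-4.4  0.9]
0.04 [-8.9  1.8]
0.06 [-13.4   2.6]
0.08 [-17.9   3.2]
0.1 [-22.4   3.8]
0.12 [-26.9   4.3]
0.14 [-31.4   4.7]
0.16 [-35.9   5. ]
0.18 [-40.5   5.2]
0.2 [-45.    5.4]
0.22 [-49.5   5.4]
0.24 [-54.1   5.3]
0.26 [-58.6   5.2]
0.28 [-63.2   5. ]
0.3 [-67.7   4.6]
0.32 [-72.2   4.2]
```

Call:
move_arm:
  rows:
    - [-2.2,0.5,0,0.01,1]
    - [-4.4,0.9,0,0.02,1]
    - [-8.9,1.8,0,0.04,1]
    - [-13.4,2.6,0,0.06,1]
    - [-17.9,3.2,0,0.08,1]
    - [-22.4,3.8,0,0.1,1]

```text
t: 8.38
ee_pos: [587.9, 128.9, 230.0]
orientation: [1.314, 1.138, -1.312]
ft_force: [3.4, 0.6, -4.3]
width: 21.4
```

Call:
move_arm:
  rows:
    - [-4.5,0.5,0,0.02,1]
    - [-9,0.9,0,0.04,1]
    - [-13.5,1.2,0,0.06,1]
    - [-18.1,1.4,0,0.08,1]
    - [-22.6,1.6,0,0.1,1]
    - [-27.1,1.6,0,0.12,1]
    - [-31.7,1.5,0,0.14,1]
    - [-36.2,1.4,0,0.16,1]
    - [-40.8,1.2,0,0.18,1]
    - [-45.3,0.8,0,0.2,1]
    - [-45.3,0.8,0,0.2,1]
    - [-45.3,0.8,0,0.2,1]

```text
t: 9.88
ee_pos: [542.7, 129.8, 230.0]
orientation: [1.167, 1.236, -1.165]
ft_force: [4.5, 1.7, -4.0]
width: 21.7
```

Run:
```python
from h import *
s=get_image("scene");t=get_image("top");cv2.imwrite("pics/s6.png",s);cv2.imwrite("pics/t6.png",t)
cv2.imwrite("pics/s6z.png",cv2.resize(s[140:340,220:400],None,fx=3.3,fy=3,interpolation=cv2.INTER_CUBIC))
cv2.imwrite("pics/t6z.png",cv2.resize(t[140:260,165:345],None,fx=4.4,fy=4.4,interpolation=cv2.INTER_CUBIC))
print(red("scene",s,(290,190,350,258)))
o=ctrl.get_obs();print(o['t'],o['ee_pos'],o['ft_force'],o['moment'],o['width'],o['qvel'])
```

```text
((np.float64(337.59154929577466), np.float64(213.59154929577466)), 71, (np.int64(335), np.int64(340), np.int64(206), np.int64(221)))
9.975 [542.84605386 129.84201716 230.04428586] [ 3.61281317  1.59390535 -3.92185392] [ 0.3572158  -0.73416592 -0.10284766] 21.498854924662833 [-0.00105114  0.00098205 -0.00015355  0.00101476  0.00016032  0.00068525]
```

View pics/s6z.png

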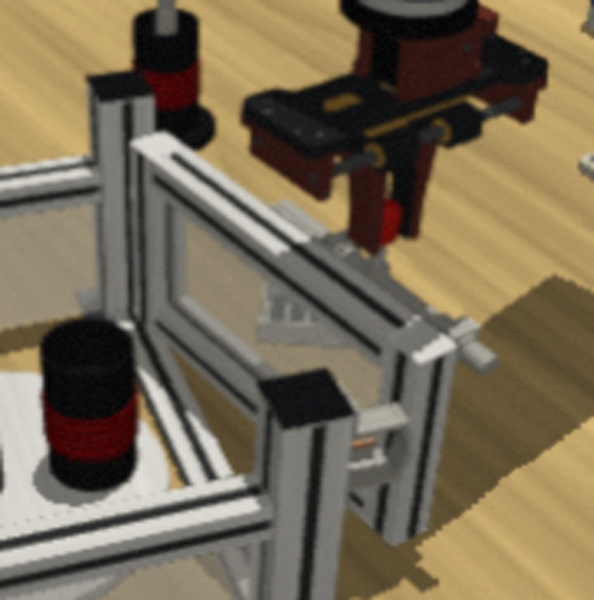

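View pics/t6z.png

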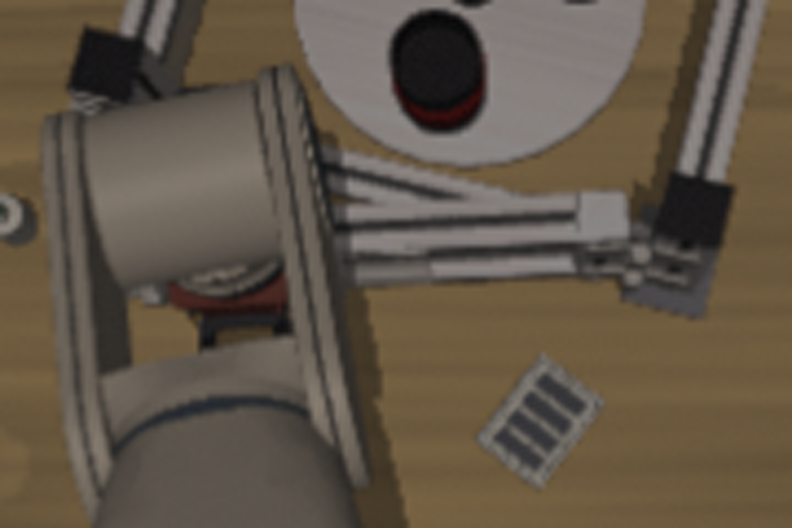

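Run:
```python
from h import *
f=lambda p:(p[0]/4.4+165-.4,p[1]/4.4+140-.4)
a=plane("top",f((345,227)),205);b=plane("top",f((580,215)),205);d=a-b;print(np.arctan2(d[1],d[0])-1.327)
```

```text
0.2968886671051474
```

Call:
move_arm:
  rows:
    - [0,0,0,0,1]
    - [0,0,0,0,1]
    - [0,0,0,0,1]

```text
t: 10.35
ee_pos: [542.9, 129.8, 230.0]
orientation: [1.167, 1.235, -1.165]
ft_force: [3.4, 2.3, -4.0]
width: 21.4
```

The gate measures 0.297 rad open in the top view. The arm is still, the knob is gripped and the keeper is clear, so I'm handing in.

```bash
python3 -c "
from workcell import ctrl
print(ctrl.close_job())"
```

```text
the job is handed in; nothing more can be done
None
```

I handed the job in at about 10.4 s with the gate held open by the knob at about 0.30 rad (about 95 mm at the latch edge). The hand-in returned no verdict.

**What I did:**
- I gripped the knob across the gate and lifted it about 8 mm off the lip.
- I then drew the bolt back, with the knob travelling about 45 mm in all, and swung the gate 0.30 rad about the hinge while turning the tool with it.

**Last checks:**
- **Gate:** the top picture gave 0.297 rad, against 0.30 commanded. The arm was still, with joint speeds about 0.001 rad/s.
- **Knob:** the finger opening was 21.4 mm on the 22 mm knob, and the wrist felt about 4 N sideways, consistent with the spring hinges.
- **Bolt:** the picture showed the keeper empty before I swung the gate. I estimate the bolt is drawn 47 to 52 mm; this is worked out from the knob's travel, not measured directly.
- **Forces:** wrist readings taken at the end of each move stayed below about 10 N. The highest was about 9 N during the lift, more than the 2 to 5 N expected. It had dropped to about 4 N after the first 12 mm of draw, and I did not find out why it was high.
- **Bystanders:** the bottle, motor tube and magnet tray looked undisturbed in the last pictures, but I did not measure their positions again.

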